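# Fetch the fresh water-filter cartridge from behind the cleaner bottles

## Task

The fresh white filter cartridge is at the back of the supply tray, hemmed in by three cleaner bottles: first stand all three bottles on the drip tray, then take the cartridge and stand it upright in the collar of the filter base, and after that put every bottle back upright in the very spot where it stood. Set everything down gently, without dropping or tipping it, and leave the rusty spent cartridge, the filter bell, the grease tub and the thread tape where they are.

Things in the scene. Friction and masses are not known exactly. Their poses are not given: they have to be found in the camera images.
- fresh_cartridge: fresh filter cartridge, a white pleated upright cylinder with blue ends and a black centre spot, 60 mm across, 125 mm tall, 0.16 kg; grip it across the top 30 mm. Origin: centre of its underside; z up. At the start it stands at the back of the wooden supply tray (floor 6 mm above the bench)
- white_bottle: white round cleaner bottle, red cap, 54 mm across, 190 mm tall, 0.25 to 0.5 kg. The cap, its top 36 mm, is 34 mm across and the best grip; shoulders slope from there to 66 mm under the top. Origin: centre of the underside; z up. Starts in the wooden supply tray (floor 6 mm, rim 18 mm above the bench), in front of or beside the fresh cartridge, 66 to 71 mm from it; the bottles' order varies
- green_bottle: green round cleaner bottle, white cap, 54 mm across, 184 mm tall, 0.25 to 0.5 kg. The cap, its top 36 mm, is 34 mm across and the best grip; shoulders slope from there to 66 mm under the top. Origin: centre of the underside; z up. Starts in the wooden supply tray (floor 6 mm, rim 18 mm above the bench), in front of or beside the fresh cartridge, 66 to 71 mm from it; the bottles' order varies
- yellow_bottle: yellow round cleaner bottle, black cap, 54 mm across, 187 mm tall, 0.25 to 0.5 kg. The cap, its top 36 mm, is 34 mm across and the best grip; shoulders slope from there to 66 mm under the top. Origin: centre of the underside; z up. Starts in the wooden supply tray (floor 6 mm, rim 18 mm above the bench), in front of or beside the fresh cartridge, 66 to 71 mm from it; the bottles' order varies
- filter_base: white base of the bench-top water filter, fixed: round foot 152 mm across, brass hose ports at +y and -y reaching 104 mm from the centre, and on top a collar, inside 84, outside 100 mm across, rim 48 mm above the bench; its flat floor with a black seat ring, 20 mm above the bench, takes the cartridge. Origin: centre of the underside; z up. It is at the left or right
- drip_tray: square steel drip tray with a black ribbed mat, fixed to the bench, 190 x 190 mm outside, 182 mm inside, floor 4 mm and rim 14 mm above the bench. Origin: centre of the underside; x and y along its sides. It is on the other side from the filter base; the three bottles fit on it side by side, 78 mm apart
- spent_cartridge: spent filter cartridge, rusty brown, same shape as the fresh one (60 mm across, 125 mm tall), standing on the bench on the robot's side of the filter base. To be left alone. Origin: centre of its underside
- bell: dark blue bell of the filter with a red button on top, 112 mm across, 170 mm tall, standing on the bench beyond the filter base. To be left alone. Origin: centre of its underside
- grease_tub: small orange tub with a black lid, 51 mm across, 30 mm tall, in a front corner of the supply tray. To be left alone. Origin: centre of its underside
- thread_tape: flat blue reel of thread tape, 50 mm across, 18 mm tall, in the other front corner of the supply tray. To be left alone. Origin: centre of its underside
Not all that is in view belongs to the job. What is shaped like the white_bottle but pink is not meant.

How it is judged:
By the outcome, as a careful person would: the job done as asked, in the order asked, and still so for the second after the job is handed in, with the robot touching nothing.
It also fails if it takes over 136 s, if anything falls off the work surface, if the arm or the gripper's body presses on something with over 40 N, if the wrist force passes 120 N, or if a joint passes its speed limit or range.

## Robot

A 6-joint arm with a two-finger parallel gripper is mounted at the origin on the work surface. World frame = base frame: x ahead of the robot, y to its left, z up, the work surface at z = 0. Lengths are in m, angles in degrees, forces in N, time in s.
With the tool pointing down it reaches from about 0.4 to 0.825 m from the base axis. Payload 7 kg.
Tool frame: the origin (TCP) lies on the centre line of the jaws, within the pads' length; the fingertips stand 19 mm ahead of it and the grasp point (between the pads) is the TCP (r.tip_extent is the distance from the TCP to the fingertips, in m); z points along the fingers, y is the line along which they close (so a half turn about z gives the same grasp; the last joint's range is limited). The gripper opens to 88 mm and grips with 3 to 60 N. Pads are 19 mm wide; open, the fingers measure 130 mm over their backs; the gripper's body (78 mm by 193 mm) begins 47 mm behind the grasp point.
Start: joints at [86.007, 20.546, 0.682, 0, -70.136, -16.507], TCP at [0.236, 0.632, 0.246] pointing down, gripper open.
Joint ranges: [-176.03, 176.03], [-82.01, 121.73], [-58.28, 71.71], [-173.87, 95.51], [-174.79, -0.11], [-173.66, 173.66]. Speed limits (degrees/s): [136.94, 136.94, 172.46, 180, 180, 180].

## Interface

Orientations are given as [roll, pitch, yaw] about the fixed x, y, z axes, in that order (R = Rz(yaw) Ry(pitch) Rx(roll)).
In Python, from plant import r gives the robot as it stands. The module is installed in compiled form; this text tells all that it offers.
- The arm moves only by the tool jog_arm, never from a script. Its argument "deltas" is a list that holds one entry, the list of rows, each a list of 5 numbers: the opening, from -1 (shut) to 1 (fully open), then the shift along the world's x, y, z in cm, then the turn about the world's z in rad. In form: [[[claw, dx, dy, dz, turn], ...]]. A call has 1 to 8 rows; each row shifts and turns the commanded pose from where the row before left it; what a row does not reach is not made up. A row lasts 1/8 s, in which the tool goes at most 62.5 mm and 10.7 degrees, less where a joint would pass 70% of its speed; a pose out of reach is approached as far as the arm can. A call with a gripper value outside its range is refused whole. The fingers move at their own pace and stop on an object; "force" is the grip in N (left out, the last holds). Time passes only in rows, so rows that do not move let the fingers close. It gives the time, the measured TCP pose, the force, the opening and the grip force at its end, in the units of the state.
- r.get_state(): the state, without advancing time (a new reading comes with each control period).
- r.capture(name): name is "side" or "top"; returns the picture (480x640x3 uint8, blue, green, red); there is no depth.
- r.camera_info(name): a dict with "fx", "fy", "cx", "cy" (pixels), "view" (4x4, takes a point from world to camera coordinates). Camera axes: x right, y up, looking along -z (the intrinsics and any distortion apply to the point x, -y, -z); pixel columns grow to the right and rows downward; lengths in m; the calibration is good to about 2 mm. A picture is of the moment at which its call begins. camera_info takes no time and is no camera call.
- r.close_job(): hands the job in; it is judged then, once.
The state is a dict: "time_s": time; "joints": joint angles; "qd": joint speeds; "joint_torque": joint torques, N m; "tcp_pos": TCP position; "eef_rot": TCP orientation; "contact_force": force on the tool from outside, world axes, zero at the start; "moment": the same for the moment, N m; "gripper_width": finger opening in m; "gripper_force": force on a finger pad.
Only numpy, scipy, OpenCV 4.12 (cv2) and the standard library are available. Lean on these libraries where they do the work, as an engineer would, in place of code of your own. Each camera call takes 0.05 s, during which the arm holds its last target. There are 200 camera calls.

## Working session

There is one attempt and no reset: what is moved stays moved. The work goes in short steps, Python scripts to look and compute and a tool call to move; the robot and the scene stay as the last step left them, time stands still between calls to the robot, and variables do not carry over. Pictures are saved under pics/ and viewed, at most 14 in all, crops included, and the job is handed in when it is done.

Besides the shell and the picture viewer there is one more tool, called after ">>>" as name(argument=value, ...) on one line, values as JSON. jog_arm: Moves the arm, as the interface text tells. Its arguments: {"type":"object","properties":{"deltas":{"type":"array"},"force":{"type":"number"}},"required":["deltas"]}

```bash
mkdir -p pics
python3 - <<'E'
from plant import r
import cv2
for n in("side","top"):
    cv2.imwrite(f"pics/{n}0.png",r.capture(n)); i=r.camera_info(n); print(n,i)
s=r.get_state(); print(s["time_s"],s["tcp_pos"],s["eef_rot"],s["gripper_width"])
E
```

```text
side {'fx': 454.98722497576193, 'fy': 454.98722497576193, 'cx': 320.7598240265404, 'cy': 231.05295941556062, 'view': array([[ 0.91224039, -0.40964086,  0.00343971, -0.47550687],
       [ 0.21764934,  0.49176853,  0.8430851 , -0.13378807],
       [-0.34705365, -0.76834763,  0.53776918, -1.04929708],
       [ 0.        ,  0.        ,  0.        ,  1.        ]])}
top {'fx': 433.2701598216046, 'fy': 433.2701598216046, 'cx': 313.5279352510747, 'cy': 236.81526537420768, 'view': array([[ 0.01752934, -0.99974635,  0.01414096, -0.05342771],
       [ 0.98244381,  0.01984977,  0.18549975, -0.51108123],
       [-0.18573339,  0.01064101,  0.98254256, -0.96935837],
       [ 0.        ,  0.        ,  0.        ,  1.        ]])}
0.1 [0.2362668  0.63187928 0.24475655] [ 1.79917833e+02 -8.48546705e-03 -2.05070175e+01] 0.08767540527457209
```

View pics/side0.png

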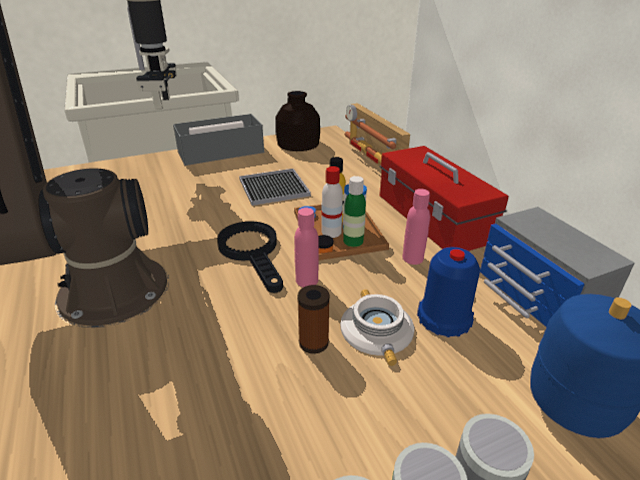

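View pics/top0.png

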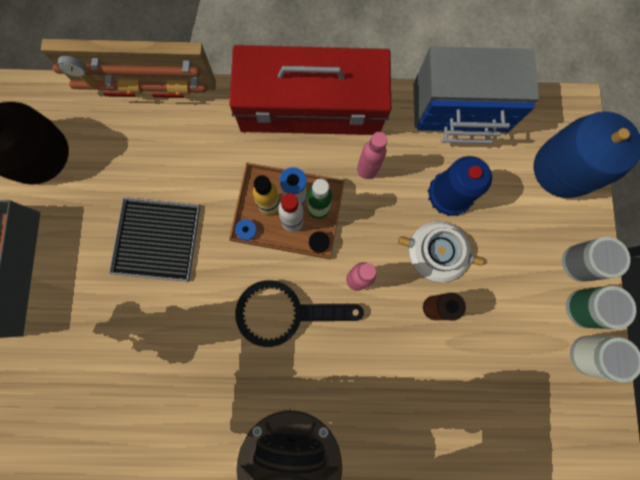

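```bash
cat > h.py <<'E'
import numpy as np, cv2
from plant import r
def crop(im,x,y,w,h,k,name):
    c=cv2.resize(im[y:y+h,x:x+w],None,fx=k,fy=k,interpolation=cv2.INTER_CUBIC)
    for i in range(0,w,10): cv2.putText(c,str(x+i),(i*k,8),0,.3,(0,0,255) ,1); cv2.line(c,(i*k,10),(i*k,16),(0,0,255),1)
    for i in range(0,h,10): cv2.putText(c,str(y+i),(0,i*k+4),0,.3,(0,0,255),1); cv2.line(c,(20,i*k),(26,i*k),(0,0,255),1)
    cv2.imwrite(name,c)
def ray(n,u,v):
    i=r.camera_info(n); V=i["view"]; R=V[:3,:3]; o=-R.T@V[:3,3]
    d=R.T@np.array([(u-i["cx"])/i["fx"],-(v-i["cy"])/i["fy"],-1.]); return o,d
def onz(n,u,v,z):
    o,d=ray(n,u,v); return o+d*(z-o[2])/d[2]
def tri(a,b):
    (o1,d1),(o2,d2)=ray("top",*a),ray("side",*b)
    s=np.linalg.lstsq(np.c_[d1,-d2],o2-o1,rcond=None)[0]
    p,q=o1+s[0]*d1,o2+s[1]*d2; return (p+q)/2,np.linalg.norm(p-q)
def proj(n,p):
    i=r.camera_info(n); V=i["view"]; c=V[:3,:3]@np.array(p)+V[:3,3]
    return np.array([i["cx"]+i["fx"]*c[0]/-c[2], i["cy"]+i["fy"]*c[1]/c[2]])
E
python3 - <<'E'
from h import *
t=cv2.imread("pics/top0.png"); s=cv2.imread("pics/side0.png")
crop(t,230,155,120,110,5,"pics/tc.png"); crop(s,285,150,110,110,5,"pics/sc.png")
# filter base + drip tray
a=np.hstack([cv2.resize(t[185:305,395:495],None,fx=4,fy=4),cv2.resize(t[190:290,105:205],(400,480)) if 0 else cv2.resize(t[185:305,105:205],None,fx=4,fy=4)])
cv2.imwrite("pics/bd.png",a)
crop(s,230,155,200,205,1,"/tmp/x.png")
b=np.hstack([cv2.resize(s[280:370,330:420],None,fx=4,fy=4),cv2.resize(s[150:240,230:320],None,fx=4,fy=4)])
cv2.imwrite("pics/bds.png",b)
E
```

```text
(no output)
```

View pics/tc.png

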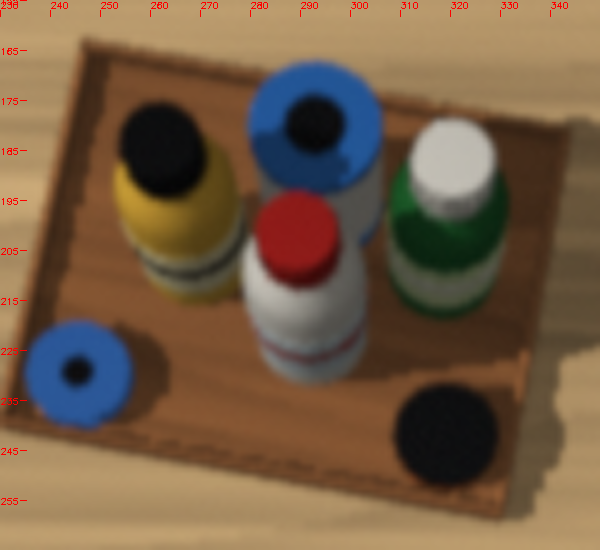

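View pics/sc.png

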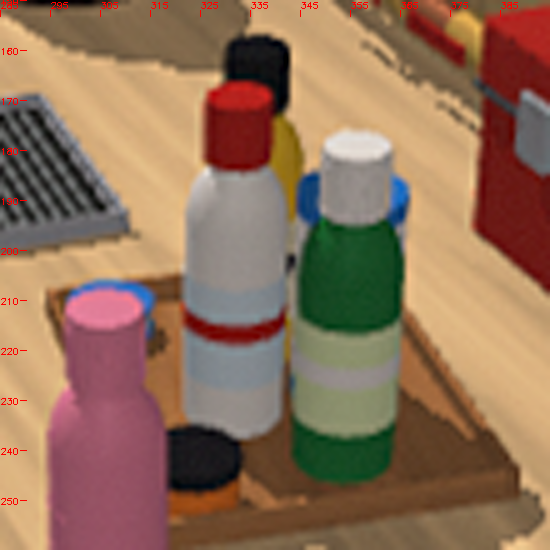

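View pics/bd.png

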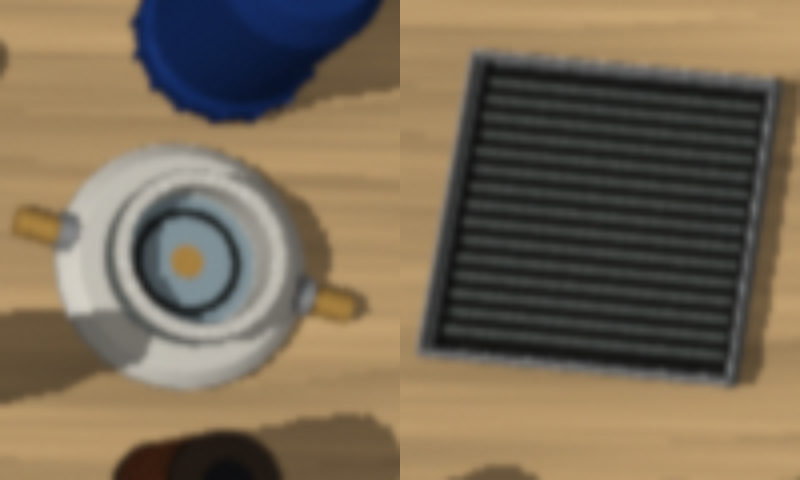

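View pics/bds.png

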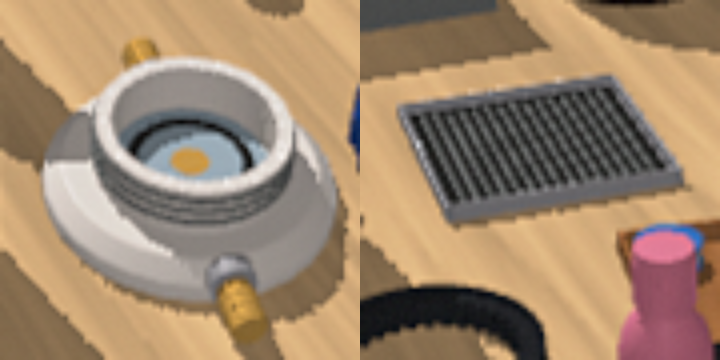

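Run:
```python
from h import *
np.set_printoptions(precision=4,suppress=True)
T=lambda X,Y:(230+(X-2.)/5,155+(Y-2.)/5); S=lambda X,Y:(285+(X-2.)/5,150+(Y-2.)/5)
B=lambda X,Y:(395+(X-1.5)/4,185+(Y-1.5)/4); D=lambda X,Y:(105+(X-401.5)/4,185+(Y-1.5)/4)
b=lambda X,Y:(330+(X-1.5)/4,280+(Y-1.5)/4); d=lambda X,Y:(230+(X-361.5)/4,150+(Y-1.5)/4)
for n,a,c,h in [("yellow",T(162,143),S(258,53),.193),("white",T(297,231),S(239,100),.196),("green",T(453,159),S(358,149),.190),("cart",T(316,127.5),S(353,197),.131),
 ("seat",B(187,263),b(189,162),.02),("rim",B(204,253),b(194,125),.048),
 ("c1",D(473,52),d(400,105),.014),("c2",D(778,80),d(612,76),.014),("c3",D(733,384),d(683,178),.014),("c4",D(420,352),d(450,212),.014)]:
    print(n,*tri(a,c),"z-fixed:",onz("top",*a,h)[:2],onz("side",*c,h)[:2])
print(ray("top",0,0)[0],ray("side",0,0)[0])
```

```text
yellow [0.5954 0.0661 0.1891] 0.0006642455735372924 z-fixed: [0.5945 0.0655] [0.5911 0.0581]
white [0.5576 0.0093 0.1931] 0.0014134213554707047 z-fixed: [0.5575 0.0089] [0.5541 0.0036]
green [ 0.5916 -0.0541  0.1874] 0.0007650186254412807 z-fixed: [ 0.5912 -0.0541] [ 0.5886 -0.0588]
cart [0.6236 0.0055 0.1265] 0.0012683690530304603 z-fixed: [0.6228 0.0051] [ 0.6186 -0.0023]
seat [ 0.4899 -0.3526  0.0203] 0.0006633059447745619 z-fixed: [ 0.4903 -0.3529] [ 0.4898 -0.3523]
rim [ 0.4908 -0.3542  0.047 ] 0.0025273875374816394 z-fixed: [ 0.4919 -0.3544] [ 0.4889 -0.355 ]
c1 [0.5066 0.4181 0.0374] 0.18279195798498435 z-fixed: [0.6069 0.4256] [0.42  0.438]
c2 [0.5474 0.2157 0.1152] 0.03884735480942967 z-fixed: [0.5932 0.238 ] [0.6032 0.4202]
c3 [0.4838 0.2066 0.047 ] 0.1755627127642463 z-fixed: [0.4066 0.2522] [0.5857 0.2225]
c4 [ 0.4522  0.498  -0.1267] 0.03459539409922428 z-fixed: [0.4221 0.4387] [0.404  0.2431]
[ 0.323 -0.033  1.048] [ 0.0987 -0.9352  0.6787]
```

Identified: the fresh cartridge is the tall blue end with a black spot at top px (293,180). The flat blue reel at (246,230) is the tape. The target bottles are red cap (289,201), black cap (262,184) and white cap (320,186). The pink bottles at (371,155) and (362,276) are decoys. Heights match the text to within 5 mm.

>>> jog_arm(deltas=[[[0.36,2.9,-4.7,0.8,-0.1],[0.36,2.9,-4.7,0.8,-0.1],[0.36,2.9,-4.7,0.8,-0.1],[0.36,2.9,-4.7,0.8,-0.1],[0.36,2.9,-4.7,0.8,-0.1],[0.36,2.9,-4.7,0.8,-0.1],[0.36,2.9,-4.7,0,-0.1],[0.36,2.9,-4.7,0,-0.1]]], force=20)

```text
time_s: 1.1
tcp_pos: [0.4689, 0.2546, 0.2936]
eef_rot: [-180.0, 0.0, -66.5]
contact_force: [0.9, 0.5, -0.4]
gripper_width: 0.0599
gripper_force: 0.0
```

>>> jog_arm(deltas=[[[0.36,2.9,-4.7,0,-0.1],[0.36,2.9,-4.7,0,-0.1],[0.36,2.9,-4.7,0,-0.1],[0.36,2.9,-4.7,0,-0.11],[0.36,0,0,0,0],[0.36,0,0,0,0]]])

```text
time_s: 1.85
tcp_pos: [0.5842, 0.0679, 0.293]
eef_rot: [179.9, -0.0, -89.9]
contact_force: [-1.1, 0.9, -0.4]
gripper_width: 0.0598
gripper_force: 0.0
```

>>> jog_arm(deltas=[[[0.36,1.0,-0.2,-3.0,0],[0.36,0,0,-3.0,0],[0.36,0,0,-2,0],[0.36,0,0,-2,0],[0.36,0,0,-1.7,0],[0.36,0,0,0,0]]])

```text
time_s: 2.6
tcp_pos: [0.5934, 0.0668, 0.1754]
eef_rot: [179.9, -0.0, -89.8]
contact_force: [0.5, -1.2, 0.6]
gripper_width: 0.0596
gripper_force: 0.0
```

>>> jog_arm(deltas=[[[0,0,0,0,0],[-0.3,0,0,0,0],[-0.6,0,0,0,0],[-0.6,0,0,0,0],[-0.6,0,0,0,0]]])

```text
time_s: 3.22
tcp_pos: [0.595, 0.0663, 0.1772]
eef_rot: [-179.9, 0.0, -89.8]
contact_force: [1.3, 0.4, 3.2]
gripper_width: 0.0332
gripper_force: 20.0
```

Run:
```python
from h import *
a=r.capture("top")[130:280,180:380]; b=r.capture("side")[110:260,250:450]
cv2.imwrite("pics/g1.png",np.hstack([cv2.resize(a,None,fx=2,fy=2),cv2.resize(b,None,fx=2,fy=2)]))
s=r.get_state(); print(s["tcp_pos"],s["gripper_width"],s["joints"])
```

```text
[0.5949943  0.06628891 0.17716592] 0.03347439900516485 [ 2.50563698e+01  1.63928423e+01 -1.47570289e+01  2.52528447e-02
 -5.87720610e+01 -2.48908248e+01]
```

View pics/g1.png

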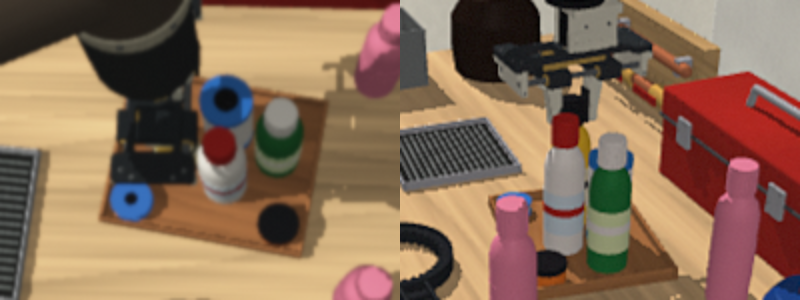

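The gripper holds the yellow cap (width 33 mm), and the neighbours are undisturbed. Next: lift it and carry it to the drip tray.

>>> jog_arm(deltas=[[[-0.6,0,0,1.0,0],[-0.6,0,0,2.0,0],[-0.6,0,0,2.5,0],[-0.6,0,0,2.5,0],[-0.6,-0.4,3.0,0,0],[-0.6,-0.6,4.0,0,0],[-0.6,-0.6,4.0,0,0],[-0.6,-0.6,4.0,0,0]]], force=25)

```text
time_s: 4.32
tcp_pos: [0.5712, 0.2171, 0.2561]
eef_rot: [179.9, -0.0, -89.9]
contact_force: [0.4, 0.4, -4.0]
gripper_width: 0.0333
gripper_force: 25.0
```

>>> jog_arm(deltas=[[[-0.6,-0.6,4.0,0,0],[-0.6,-0.6,4.0,0,0],[-0.6,-0.6,4.0,0,0],[-0.6,-0.2,2.5,0,0],[-0.6,0,1.0,0,0],[-0.6,0,0,0,0],[-0.6,0,0,-3,0],[-0.6,0,0,-2,0]]])

```text
time_s: 5.32
tcp_pos: [0.5522, 0.3695, 0.2056]
eef_rot: [179.9, -0.0, -89.9]
contact_force: [-0.3, -0.2, -3.9]
gripper_width: 0.0337
gripper_force: 25.0
```

>>> jog_arm(deltas=[[[-0.6,0,0,-1.5,0],[-0.6,0,0,-0.9,0],[-0.6,0,0,-0.3,0],[-0.6,0,0,-0.15,0],[-0.6,0,0,-0.1,0],[-0.6,0,0,0,0]]])

```text
time_s: 6.08
tcp_pos: [0.5525, 0.3714, 0.1774]
eef_rot: [-180.0, 0.0, -89.8]
contact_force: [-0.1, 0.2, -3.7]
gripper_width: 0.0333
gripper_force: 25.0
```

>>> jog_arm(deltas=[[[-0.6,0,0,-0.15,0],[-0.6,0,0,-0.1,0],[-0.6,0,0,0,0]]])

```text
time_s: 6.45
tcp_pos: [0.5527, 0.3714, 0.1753]
eef_rot: [-180.0, 0.0, -89.8]
contact_force: [-0.0, -0.1, 2.7]
gripper_width: 0.0334
gripper_force: 25.0
```

>>> jog_arm(deltas=[[[-0.1,0,0,0,0],[0.3,0,0,0,0],[0.36,0,0,0.5,0],[0.36,0,0,2,0],[0.36,0,0,4,0],[0.36,0,0,4,0],[0.36,0.1,-3,1,0],[0.36,0.1,-5,0,0]]])

```text
time_s: 7.45
tcp_pos: [0.5544, 0.2909, 0.2902]
eef_rot: [-179.9, 0.1, -89.7]
contact_force: [0.4, -0.6, -0.7]
gripper_width: 0.0599
gripper_force: 0.0
```

>>> jog_arm(deltas=[[[0.36,0.1,-5,0,0],[0.36,0.1,-5,0,0],[0.36,0.1,-5,0,0],[0.36,0,-5,0,0],[0.36,0,-5,0,0],[0.36,0,-3.2,0,0],[0.36,0,0,0,0],[0.36,0,0,-2,0]]])

```text
time_s: 8.45
tcp_pos: [0.5578, 0.0086, 0.2705]
eef_rot: [-179.8, 0.0, -89.9]
contact_force: [0.7, -0.2, -0.7]
gripper_width: 0.0597
gripper_force: 0.0
```

Run:
```python
from h import *
a=r.capture("top")[130:280,100:340]; b=r.capture("side")[110:260,220:420]
cv2.imwrite("pics/g2.png",np.hstack([cv2.resize(a,None,fx=1.8,fy=1.8),cv2.resize(b,None,fx=1.8,fy=1.8)]))
s=r.get_state(); print(s["tcp_pos"],s["gripper_width"],s["joints"])
```

```text
[0.55587346 0.00895802 0.26744795] 0.06000653256517957 [ 2.10647802e+01  8.67758819e+00 -1.24141374e+01 -6.24175381e-02
 -6.91133969e+01 -2.09034111e+01]
```

View pics/g2.png

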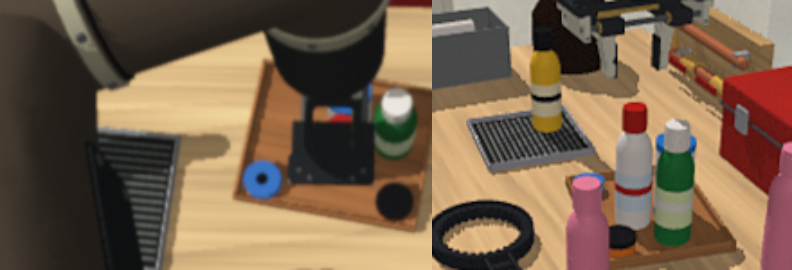

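Yellow stands upright on the drip tray (crop px about (547,80)), and the jaws straddle the red cap. White is next.

>>> jog_arm(deltas=[[[0.36,0,0,-3,0],[0.36,0,0,-3,0],[0.36,0,0,-2,0],[0.36,0,0,-1,0],[0.36,0,0,0,0],[0,0,0,0,0],[-0.3,0,0,0,0],[-0.6,0,0,0,0]]])

```text
time_s: 9.55
tcp_pos: [0.5576, 0.0093, 0.1801]
eef_rot: [-180.0, 0.0, -89.8]
contact_force: [0.1, 0.1, -0.3]
gripper_width: 0.035
gripper_force: 0.0
```

>>> jog_arm(deltas=[[[-0.6,0,0,0,0],[-0.6,0,0,0,0]]])

```text
time_s: 9.8
tcp_pos: [0.5578, 0.0092, 0.18]
eef_rot: [-179.9, 0.0, -89.8]
contact_force: [1.1, -0.1, 2.2]
gripper_width: 0.0335
gripper_force: 25.0
```

>>> jog_arm(deltas=[[[-0.6,0,0,1.0,0],[-0.6,0,0,2.0,0],[-0.6,0,0,2.5,0],[-0.6,0,0,2.5,0],[-0.6,-1,3.0,0,0],[-0.6,-2,4.0,0,0],[-0.6,-2,4.0,0,0],[-0.6,-2,4.0,0,0]]])

```text
time_s: 10.8
tcp_pos: [0.486, 0.1601, 0.2593]
eef_rot: [179.9, -0.0, -89.9]
contact_force: [0.1, 0.0, -4.5]
gripper_width: 0.0332
gripper_force: 25.0
```

>>> jog_arm(deltas=[[[-0.6,-1.5,4.0,0,0],[-0.6,-1,4.5,0,0],[-0.6,0,4.5,0,0],[-0.6,0,4.4,0,0],[-0.6,0,3,0,0],[-0.6,0,1.5,0,0],[-0.6,0,0,-3,0],[-0.6,0,0,-2,0]]])

```text
time_s: 11.8
tcp_pos: [0.4616, 0.3773, 0.208]
eef_rot: [179.9, -0.1, -89.9]
contact_force: [-0.3, 0.3, -4.6]
gripper_width: 0.0333
gripper_force: 25.0
```

>>> jog_arm(deltas=[[[-0.6,0,0,-1.5,0],[-0.6,0,0,-0.9,0],[-0.6,0,0,-0.3,0],[-0.6,0,0,-0.1,0],[-0.6,0,0,-0.1,0],[-0.6,0,0,0,0]]])

```text
time_s: 12.55
tcp_pos: [0.4625, 0.3783, 0.1809]
eef_rot: [-180.0, 0.0, -89.8]
contact_force: [-0.7, 0.1, -4.2]
gripper_width: 0.0334
gripper_force: 25.0
```

>>> jog_arm(deltas=[[[-0.6,0,0,-0.15,0],[-0.6,0,0,-0.1,0],[-0.6,0,0,0,0]]])

```text
time_s: 12.92
tcp_pos: [0.4626, 0.3784, 0.1785]
eef_rot: [-180.0, 0.0, -89.8]
contact_force: [-0.6, -0.3, 0.3]
gripper_width: 0.0334
gripper_force: 25.0
```

>>> jog_arm(deltas=[[[-0.1,0,0,0,0],[0.3,0,0,0,0],[0.36,0,0,0.5,0],[0.36,0,0,2,0],[0.36,0,0,4,0],[0.36,0,0,4,0],[0.36,0.9,-3.2,0.6,0],[0.36,1.5,-5,0,0]]])

```text
time_s: 13.92
tcp_pos: [0.4867, 0.2966, 0.2904]
eef_rot: [-179.9, 0.1, -89.7]
contact_force: [0.7, -0.7, -0.8]
gripper_width: 0.0597
gripper_force: 0.0
```

>>> jog_arm(deltas=[[[0.36,1.5,-5,0,0],[0.36,1.5,-5,0,0],[0.36,1.5,-5,0,0],[0.36,1.5,-5,0,0],[0.36,1.5,-5,0,0],[0.36,1.5,-5,0,0],[0.36,1.5,-5,0,0],[0.36,0,0,0,0]]])

```text
time_s: 14.92
tcp_pos: [0.5919, -0.0569, 0.289]
eef_rot: [180.0, -0.0, -90.1]
contact_force: [-0.9, -0.1, 0.3]
gripper_width: 0.0596
gripper_force: 0.0
```

>>> jog_arm(deltas=[[[0.36,0,0,-1,0],[0.36,0,0,-1,0]]])

```text
time_s: 15.18
tcp_pos: [0.5911, -0.0528, 0.2684]
eef_rot: [180.0, 0.0, -89.8]
contact_force: [0.3, 0.1, 0.9]
gripper_width: 0.0593
gripper_force: 0.0
```

>>> jog_arm(deltas=[[[0.36,0,0,-3,0],[0.36,0,0,-3,0],[0.36,0,0,-2,0],[0.36,0,0,-1.5,0],[0.36,0,0,0,0],[0,0,0,0,0],[-0.3,0,0,0,0],[-0.6,0,0,0,0]]])

```text
time_s: 16.18
tcp_pos: [0.5917, -0.0538, 0.1747]
eef_rot: [-179.9, 0.0, -89.8]
contact_force: [-0.7, -0.9, 0.2]
gripper_width: 0.0348
gripper_force: 0.0
```

>>> jog_arm(deltas=[[[-0.6,0,0,0,0],[-0.6,0,0,0,0]]])

```text
time_s: 16.42
tcp_pos: [0.5918, -0.0538, 0.1747]
eef_rot: [-179.9, 0.0, -89.8]
contact_force: [0.6, 1.0, 4.1]
gripper_width: 0.033
gripper_force: 25.0
```

>>> jog_arm(deltas=[[[-0.6,0,0,1.0,0],[-0.6,0,0,2.0,0],[-0.6,0,0,2.5,0],[-0.6,-1.5,0,2.5,0],[-0.6,-3,0,0,0],[-0.6,-3,2,0,0],[-0.6,-1.5,4,0,0],[-0.6,0,4.5,0,0]]])

```text
time_s: 17.42
tcp_pos: [0.4995, 0.0515, 0.2542]
eef_rot: [179.9, 0.0, -89.9]
contact_force: [1.6, -0.1, -5.1]
gripper_width: 0.0338
gripper_force: 25.0
```

>>> jog_arm(deltas=[[[-0.6,0,4.5,0,0],[-0.6,0,4.5,0,0],[-0.6,0,4.5,0,0],[-0.6,0,4.5,0,0],[-0.6,0,3.9,0,0],[-0.6,0,2,0,0],[-0.6,0,0,-3,0],[-0.6,0,0,-2,0]]])

```text
time_s: 18.42
tcp_pos: [0.5004, 0.2896, 0.2024]
eef_rot: [179.9, -0.1, -89.8]
contact_force: [-0.5, 0.7, -4.4]
gripper_width: 0.0333
gripper_force: 25.0
```

>>> jog_arm(deltas=[[[-0.6,0,0,-1.5,0],[-0.6,0,0,-0.9,0],[-0.6,0,0,-0.3,0],[-0.6,0,0,-0.15,0],[-0.6,0,0,-0.15,0],[-0.6,0,0,0,0]]])

```text
time_s: 19.18
tcp_pos: [0.5015, 0.2903, 0.1744]
eef_rot: [-180.0, 0.0, -89.8]
contact_force: [0.7, 0.5, -3.9]
gripper_width: 0.0334
gripper_force: 25.0
```

>>> jog_arm(deltas=[[[-0.6,0,0,-0.15,0],[-0.6,0,0,-0.1,0],[-0.6,0,0,0,0]]])

```text
time_s: 19.55
tcp_pos: [0.5019, 0.2905, 0.1729]
eef_rot: [-179.9, 0.0, -89.8]
contact_force: [-1.6, -0.7, 4.4]
gripper_width: 0.0336
gripper_force: 25.0
```

>>> jog_arm(deltas=[[[-0.1,0,0,0,0],[0.3,0,0,0,0],[0.36,0,0,0.5,0],[0.36,0,0,2,0],[0.36,0,0,4,0],[0.36,0,0,4,-0.1],[0.5,1.6,-3.5,1,-0.15],[1,1.5,-3.5,0,-0.15]]])

```text
time_s: 20.55
tcp_pos: [0.5332, 0.2201, 0.2884]
eef_rot: [-179.9, 0.1, -112.9]
contact_force: [-0.5, -0.1, -0.7]
gripper_width: 0.0708
gripper_force: 0.0
```

>>> jog_arm(deltas=[[[1,1.5,-3.5,0,-0.15],[1,1.5,-3.6,0,-0.15],[1,1.5,-3.6,0,-0.15],[1,1.5,-3.6,0,-0.15],[1,1.5,-3.6,0,-0.15],[1,1.5,-3.6,0,-0.15],[1,0,0,0,-0.15],[1,0,0,0,-0.12]]])

```text
time_s: 21.55
tcp_pos: [0.6226, 0.0044, 0.2866]
eef_rot: [-180.0, -0.0, 179.9]
contact_force: [-0.6, 0.4, 1.3]
gripper_width: 0.0876
gripper_force: 0.0
```

>>> jog_arm(deltas=[[[1,0,0,-2,0],[1,0,0,-2,0],[1,0,0,0,0]]])

```text
time_s: 21.92
tcp_pos: [0.6216, 0.005, 0.2453]
eef_rot: [-180.0, -0.2, -179.8]
contact_force: [0.6, 0.4, 0.1]
gripper_width: 0.088
gripper_force: 0.0
```

Run:
```python
from h import *
a=r.capture("top")[130:280,100:340]; b=r.capture("side")[110:260,220:420]
cv2.imwrite("pics/g3.png",np.hstack([cv2.resize(a,None,fx=1.8,fy=1.8),cv2.resize(b,None,fx=1.8,fy=1.8)]))
s=r.get_state(); print(s["tcp_pos"],s["eef_rot"],s["joints"])
```

```text
[0.62276142 0.00517959 0.2473358 ] [-1.79982412e+02  3.38796288e-02 -1.79768773e+02] [ 1.84301442e+01  1.55946935e+01 -6.17896660e+00  2.93912660e-02
 -6.81996506e+01 -1.08209831e+02]
```

View pics/g3.png

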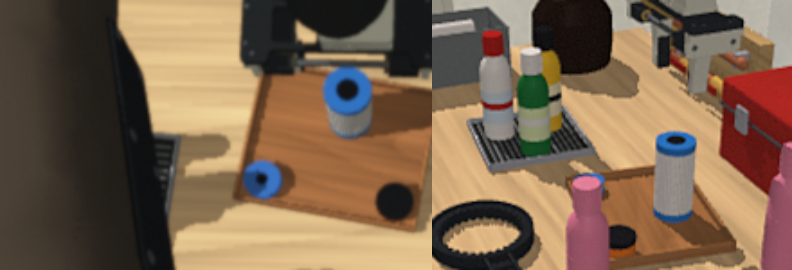

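All three bottles stand on the drip tray, and the cartridge is clear with the jaws above it. Descending to grip it across its top.

>>> jog_arm(deltas=[[[1,0,0,-3,0],[1,0,0,-3,0],[1,0,0,-2,0],[1,0,0,-2,0],[1,0,0,-1.5,0],[1,0,0,-1.3,0],[1,0,0,0,0],[0.6,0,0,0,0]]], force=15)

```text
time_s: 23.02
tcp_pos: [0.6229, 0.0053, 0.1192]
eef_rot: [180.0, 0.1, -179.8]
contact_force: [0.5, 0.3, 0.0]
gripper_width: 0.0822
gripper_force: 0.0
```

>>> jog_arm(deltas=[[[0.4,0,0,0,0],[0.2,0,0,0,0],[0,0,0,0,0],[0,0,0,0,0],[0,0,0,0,0]]])

```text
time_s: 23.65
tcp_pos: [0.6226, 0.0053, 0.119]
eef_rot: [180.0, 0.0, -179.8]
contact_force: [-1.2, 0.6, 4.0]
gripper_width: 0.0599
gripper_force: 15.0
```

>>> jog_arm(deltas=[[[0,0,0,1,0],[0,0,0,2,0],[0,0,0,4,0],[0,0,0,5,0],[0,0,0,5,0],[0,0,0,4,0],[0,-0.8,-2,0,0],[0,-1.5,-4,0,0]]])

```text
time_s: 24.65
tcp_pos: [0.5988, -0.0547, 0.3279]
eef_rot: [180.0, -0.1, -179.7]
contact_force: [0.3, -0.4, -1.8]
gripper_width: 0.0598
gripper_force: 15.0
```

>>> jog_arm(deltas=[[[0,-1.7,-4.5,0,0],[0,-1.7,-4.5,0,0],[0,-1.7,-4.5,0,0],[0,-1.7,-4.5,0,0],[0,-1.7,-4.5,0,0],[0,-1.5,-4,0,0],[0,-1,-3.3,0,0],[0,0,0,0,0]]])

```text
time_s: 25.65
tcp_pos: [0.4875, -0.3547, 0.3272]
eef_rot: [179.9, -0.1, -180.0]
contact_force: [-0.0, 0.1, -2.3]
gripper_width: 0.0597
gripper_force: 15.0
```

>>> jog_arm(deltas=[[[0,0,0,-3,0],[0,0,0,-4,0],[0,0,0,-3,0],[0,0,0,-2,0],[0,0,0,0,0]]])

```text
time_s: 26.28
tcp_pos: [0.488, -0.3518, 0.2064]
eef_rot: [179.9, -0.2, -179.8]
contact_force: [-0.6, 0.0, -1.3]
gripper_width: 0.0597
gripper_force: 15.0
```

Run:
```python
from h import *
a=r.capture("top")[150:320,370:520]; b=r.capture("side")[200:370,280:480]
cv2.imwrite("pics/g4.png",np.hstack([cv2.resize(a,None,fx=2.2,fy=2.2),cv2.resize(b,None,fx=2.2,fy=2.2)]))
s=r.get_state(); print(s["tcp_pos"],s["eef_rot"],s["joints"])
```

```text
[ 0.48953772 -0.35266216  0.2090419 ] [-1.79985424e+02 -2.53751075e-03 -1.79758125e+02] [-1.72238802e+01  1.53388764e+01 -1.17257941e+01  1.64693174e-02
 -6.29333762e+01 -7.25417378e+01]
```

View pics/g4.png

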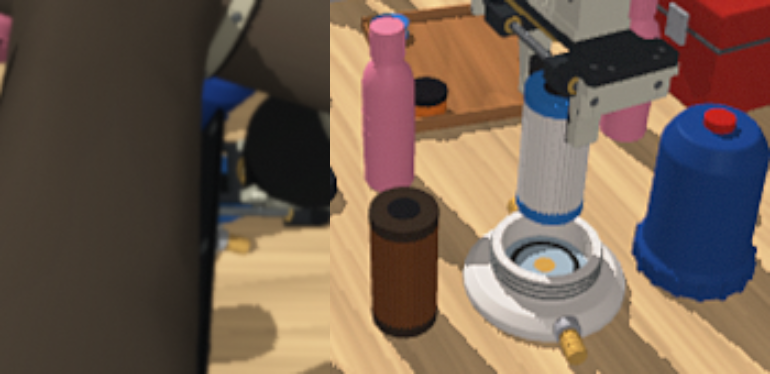

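The cartridge hangs upright, centred over the collar: its axis is at crop column 550, the collar and seat at about 546. Bell and spent cartridge are clear. Lowering.

>>> jog_arm(deltas=[[[0,0,0,-2,0],[0,0,0,-2,0],[0,0,0,-1.5,0],[0,0,0,-1,0],[0,0,0,-0.4,0],[0,0,0,-0.2,0],[0,0,0,-0.1,0],[0,0,0,0,0]]])

```text
time_s: 27.38
tcp_pos: [0.4896, -0.3529, 0.1369]
eef_rot: [-180.0, 0.0, -179.8]
contact_force: [-0.8, 0.0, -2.6]
gripper_width: 0.0596
gripper_force: 15.0
```

>>> jog_arm(deltas=[[[0,0,0,-0.15,0],[0,0,0,-0.1,0],[0,0,0,0,0]]])

```text
time_s: 27.75
tcp_pos: [0.4894, -0.3528, 0.134]
eef_rot: [180.0, -0.0, -179.8]
contact_force: [0.1, 0.5, -2.5]
gripper_width: 0.0597
gripper_force: 15.0
```

>>> jog_arm(deltas=[[[0,0,0,-0.1,0],[0,0,0,0,0]]])

```text
time_s: 28.0
tcp_pos: [0.4894, -0.3528, 0.133]
eef_rot: [180.0, -0.0, -179.8]
contact_force: [-0.0, -0.7, -1.8]
gripper_width: 0.0597
gripper_force: 15.0
```

>>> jog_arm(deltas=[[[0,0,0,-0.1,0],[0,0,0,0,0]]])

```text
time_s: 28.25
tcp_pos: [0.4895, -0.3528, 0.133]
eef_rot: [-180.0, 0.0, -179.8]
contact_force: [-1.9, 1.8, 6.8]
gripper_width: 0.0597
gripper_force: 15.0
```

>>> jog_arm(deltas=[[[0.4,0,0,0,0],[0.6,0,0,0,0],[0.8,0,0,0,0],[0.9,0,0,0.5,0],[0.9,0,0,2,0],[0.9,0,0,4,0],[0.9,0,0,5,0],[0.9,0,0,5,0]]])

```text
time_s: 29.25
tcp_pos: [0.4892, -0.3527, 0.299]
eef_rot: [-180.0, 0.0, -179.8]
contact_force: [0.5, -0.3, 0.7]
gripper_width: 0.0832
gripper_force: 0.0
```

>>> jog_arm(deltas=[[[0.36,0.1,3.5,0.5,0.1],[0.36,0.1,5,0,0.15],[0.36,0.1,5,0,0.15],[0.36,0.1,5,0,0.15],[0.36,0.1,5,0,0.15],[0.36,0.1,5,0,0.15],[0.36,0.1,5,0,0.15],[0.36,0.1,5,0,0.15]]])

```text
time_s: 30.25
tcp_pos: [0.4972, 0.0338, 0.3027]
eef_rot: [-180.0, 0.0, -113.6]
contact_force: [0.2, -0.8, -0.2]
gripper_width: 0.0597
gripper_force: 0.0
```

>>> jog_arm(deltas=[[[0.36,0.1,5,0,0.15],[0.36,0.1,5,0,0.15],[0.36,0.1,5,0,0.12],[0.36,0.1,5,0,0],[0.36,0,4,0,0],[0.36,0,1.8,0,0],[0.36,0,0,0,0],[0.36,0,0,0,0]]])

```text
time_s: 31.25
tcp_pos: [0.5014, 0.2894, 0.3023]
eef_rot: [-180.0, -0.0, -89.9]
contact_force: [-0.3, -0.2, 0.3]
gripper_width: 0.0597
gripper_force: 0.0
```

Run:
```python
from h import *
a=r.capture("side")[110:380,220:480]; cv2.imwrite("pics/g5.png",cv2.resize(a,None,fx=2.2,fy=2.2))
s=r.get_state(); print(s["tcp_pos"],s["eef_rot"],s["joints"])
```

```text
[0.50143686 0.28924977 0.30233013] [-1.79992299e+02  5.37512720e-03 -8.98741236e+01] [ 4.93290909e+01  9.68933839e+00 -6.65413866e+00  2.41551325e-03
 -7.36474223e+01 -4.92038948e+01]
```

View pics/g5.png

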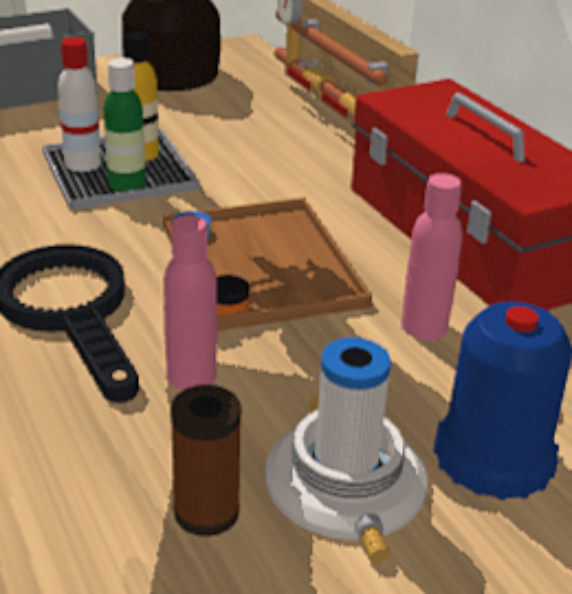

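The cartridge is seated upright in the collar, with its top at crop px (355,362). The tray is clear and the bottles stand. Returning green.

>>> jog_arm(deltas=[[[0.36,0.05,0.12,-3,0],[0.36,0,0,-3,0],[0.36,0,0,-3,0],[0.36,0,0,-2,0],[0.36,0,0,-1.9,0],[0.36,0,0,0,0],[0,0,0,0,0],[-0.3,0,0,0,0]]], force=25)

```text
time_s: 32.3
tcp_pos: [0.5024, 0.2916, 0.1742]
eef_rot: [-179.9, 0.1, -89.8]
contact_force: [0.4, 0.8, -0.1]
gripper_width: 0.0448
gripper_force: 0.0
```

>>> jog_arm(deltas=[[[-0.6,0,0,0,0],[-0.6,0,0,0,0],[-0.6,0,0,0,0]]])

```text
time_s: 32.67
tcp_pos: [0.502, 0.2916, 0.1737]
eef_rot: [-180.0, 0.0, -89.8]
contact_force: [-2.9, -0.4, 5.9]
gripper_width: 0.0333
gripper_force: 25.0
```

>>> jog_arm(deltas=[[[-0.6,0,0,1.0,0],[-0.6,0,0,2.0,0],[-0.6,0,0,2.5,0],[-0.6,0,0,2.5,0],[-0.6,0,-3,0,0],[-0.6,1,-4,0,0],[-0.6,1,-4.5,0,0],[-0.6,1,-4.5,0,0]]])

```text
time_s: 33.67
tcp_pos: [0.5311, 0.1293, 0.2522]
eef_rot: [179.9, -0.0, -89.8]
contact_force: [0.9, 1.4, -4.6]
gripper_width: 0.0334
gripper_force: 25.0
```

>>> jog_arm(deltas=[[[-0.6,1.5,-4.5,0,0],[-0.6,1.5,-4.5,0,0],[-0.6,1.5,-4.4,0,0],[-0.6,1,-3,0,0],[-0.6,0.5,-2,0,0],[-0.6,0,0,0,0],[-0.6,0,0,-3,0],[-0.6,0,0,-2,0]]])

```text
time_s: 34.67
tcp_pos: [0.5908, -0.0519, 0.2017]
eef_rot: [179.9, 0.0, -89.8]
contact_force: [-1.0, -0.6, -4.0]
gripper_width: 0.0333
gripper_force: 25.0
```

>>> jog_arm(deltas=[[[-0.6,0,0,-1.3,0],[-0.6,0,0,-0.7,0],[-0.6,0,0,-0.3,0],[-0.6,0,0,-0.2,0],[-0.6,0,0,-0.1,0],[-0.6,0,0,0,0]]])

```text
time_s: 35.42
tcp_pos: [0.592, -0.0526, 0.1773]
eef_rot: [-180.0, 0.0, -89.8]
contact_force: [0.1, -0.4, -5.1]
gripper_width: 0.0337
gripper_force: 25.0
```

>>> jog_arm(deltas=[[[-0.6,0,0,-0.1,0],[-0.6,0,0,-0.1,0],[-0.6,0,0,0,0]]])

```text
time_s: 35.8
tcp_pos: [0.5923, -0.0526, 0.1759]
eef_rot: [-179.9, -0.0, -89.8]
contact_force: [-1.3, 0.9, 2.3]
gripper_width: 0.0337
gripper_force: 25.0
```

>>> jog_arm(deltas=[[[-0.1,0,0,0,0],[0.3,0,0,0,0],[0.36,0,0,0.5,0],[0.36,0,0,2,0],[0.36,0,0,4,0],[0.36,0,0,4,0],[0.36,-0.9,3.1,1,0],[0.36,-1.5,5,0,0]]])

```text
time_s: 36.8
tcp_pos: [0.5684, 0.0285, 0.2916]
eef_rot: [-179.9, 0.0, -90.0]
contact_force: [-0.0, 0.7, -0.8]
gripper_width: 0.0592
gripper_force: 0.0
```

>>> jog_arm(deltas=[[[0.36,-1.5,5,0,0],[0.36,-1.5,5,0,0],[0.36,-1.5,5,0,0],[0.36,-1.5,5,0,0],[0.36,-1.5,5,0,0],[0.36,-1.5,5,0,0],[0.36,-1.5,5,0,0],[0.36,0,0,0,0]]])

```text
time_s: 37.8
tcp_pos: [0.4618, 0.3814, 0.2897]
eef_rot: [180.0, -0.0, -89.6]
contact_force: [-0.6, -0.2, -0.6]
gripper_width: 0.0594
gripper_force: 0.0
```

>>> jog_arm(deltas=[[[0.36,0,0,0,0],[0.36,0,0,-1,0],[0.36,0,0,0,0]]])

```text
time_s: 38.17
tcp_pos: [0.4629, 0.3771, 0.2791]
eef_rot: [179.9, -0.1, -89.9]
contact_force: [0.3, -0.3, 0.0]
gripper_width: 0.0596
gripper_force: 0.0
```

>>> jog_arm(deltas=[[[0.36,0,0,-3,0],[0.36,0,0,-3,0],[0.36,0,0,-2.5,0],[0.36,0,0,-1.5,0],[0.36,0,0,0,0],[0,0,0,0,0],[-0.3,0,0,0,0],[-0.6,0,0,0,0]]])

```text
time_s: 39.17
tcp_pos: [0.4631, 0.3787, 0.1808]
eef_rot: [-180.0, 0.1, -89.8]
contact_force: [-0.7, -0.8, 0.7]
gripper_width: 0.0349
gripper_force: 0.0
```

>>> jog_arm(deltas=[[[-0.6,0,0,0,0],[-0.6,0,0,0,0]]])

```text
time_s: 39.42
tcp_pos: [0.4631, 0.3787, 0.1807]
eef_rot: [-180.0, 0.0, -89.8]
contact_force: [-0.9, -0.3, 4.4]
gripper_width: 0.0333
gripper_force: 25.0
```

>>> jog_arm(deltas=[[[-0.6,0,0,1.0,0],[-0.6,0,0,2.0,0],[-0.6,0,0,2.5,0],[-0.6,0,0,2.5,0],[-0.6,0,-3,0,0],[-0.6,0,-4.5,0,0],[-0.6,0,-4.5,0,0],[-0.6,1,-4.5,0,0]]])

```text
time_s: 40.42
tcp_pos: [0.4719, 0.2118, 0.2599]
eef_rot: [179.9, -0.0, -89.8]
contact_force: [2.1, -0.0, -4.8]
gripper_width: 0.0332
gripper_force: 25.0
```

>>> jog_arm(deltas=[[[-0.6,2,-4.5,0,0],[-0.6,2,-4.5,0,0],[-0.6,2,-4.5,0,0],[-0.6,1.5,-4,0,0],[-0.6,1,-2.9,0,0],[-0.6,0,0,0,0],[-0.6,0,0,-3,0],[-0.6,0,0,-2,0]]])

```text
time_s: 41.42
tcp_pos: [0.5568, 0.0096, 0.2086]
eef_rot: [179.9, 0.0, -89.9]
contact_force: [-0.7, -0.8, -4.7]
gripper_width: 0.0332
gripper_force: 25.0
```

>>> jog_arm(deltas=[[[-0.6,0,0,-1.3,0],[-0.6,0,0,-0.7,0],[-0.6,0,0,-0.3,0],[-0.6,0,0,-0.2,0],[-0.6,0,0,-0.1,0],[-0.6,0,0,0,0]]])

```text
time_s: 42.18
tcp_pos: [0.558, 0.0094, 0.1843]
eef_rot: [-180.0, 0.0, -89.8]
contact_force: [1.0, 0.0, -4.3]
gripper_width: 0.0334
gripper_force: 25.0
```

>>> jog_arm(deltas=[[[-0.6,0,0,-0.1,0],[-0.6,0,0,-0.1,0],[-0.6,0,0,0,0]]])

```text
time_s: 42.55
tcp_pos: [0.5584, 0.0093, 0.1829]
eef_rot: [-179.9, -0.0, -89.8]
contact_force: [-1.6, -1.1, 4.2]
gripper_width: 0.033
gripper_force: 25.0
```

>>> jog_arm(deltas=[[[-0.1,0,0,0,0],[0.3,0,0,0,0],[0.36,0,0,0.5,0],[0.36,0,0,2,0],[0.36,0,0,4,0],[0.36,0,0,4,0],[0.36,-0.1,3,0,0],[0.36,-0.1,5,0,0]]])

```text
time_s: 43.55
tcp_pos: [0.5561, 0.0895, 0.2882]
eef_rot: [-179.9, 0.0, -90.0]
contact_force: [0.9, 0.7, 0.8]
gripper_width: 0.0599
gripper_force: 0.0
```

>>> jog_arm(deltas=[[[0.36,-0.1,5,0,0],[0.36,-0.1,5,0,0],[0.36,-0.1,5,0,0],[0.36,0,5,0,0],[0.36,0,5,0,0],[0.36,0,3.2,0,0],[0.36,0,0,0,0],[0.36,0,0,-1,0]]])

```text
time_s: 44.55
tcp_pos: [0.5531, 0.3714, 0.2775]
eef_rot: [-179.9, 0.0, -89.8]
contact_force: [0.7, -0.2, 0.4]
gripper_width: 0.0597
gripper_force: 0.0
```

>>> jog_arm(deltas=[[[0.36,0,0,0,0]]])

```text
time_s: 44.68
tcp_pos: [0.5525, 0.3702, 0.276]
eef_rot: [179.9, -0.1, -89.9]
contact_force: [0.6, 0.2, -0.9]
gripper_width: 0.0596
gripper_force: 0.0
```

>>> jog_arm(deltas=[[[0.36,0,0,-3,0],[0.36,0,0,-3,0],[0.36,0,0,-2.5,0],[0.36,0,0,-1.5,0],[0.36,0,0,0,0],[0,0,0,0,0],[-0.3,0,0,0,0],[-0.6,0,0,0,0]]])

```text
time_s: 45.68
tcp_pos: [0.5531, 0.3717, 0.1778]
eef_rot: [-180.0, 0.0, -89.8]
contact_force: [-0.4, -0.5, -0.6]
gripper_width: 0.0351
gripper_force: 0.0
```

>>> jog_arm(deltas=[[[-0.6,0,0,0,0],[-0.6,0,0,0,0]]])

```text
time_s: 45.92
tcp_pos: [0.5532, 0.3717, 0.1778]
eef_rot: [-179.9, 0.0, -89.8]
contact_force: [-0.3, -0.4, 3.9]
gripper_width: 0.0335
gripper_force: 25.0
```

>>> jog_arm(deltas=[[[-0.6,0,0,1.0,0],[-0.6,0,0,2.0,0],[-0.6,0,0,2.5,0],[-0.6,0,0,2.5,0],[-0.6,0.6,-3,0,0],[-0.6,0.6,-4,0,0],[-0.6,0.6,-4,0,0],[-0.6,0.6,-4,0,0]]])

```text
time_s: 46.92
tcp_pos: [0.5764, 0.2201, 0.2567]
eef_rot: [179.9, -0.0, -89.8]
contact_force: [0.3, 0.1, -3.1]
gripper_width: 0.0332
gripper_force: 25.0
```

>>> jog_arm(deltas=[[[-0.6,0.6,-4,0,0],[-0.6,0.6,-4,0,0],[-0.6,0.6,-4,0,0],[-0.6,0,-2.5,0,0],[-0.6,0,-1,0,0],[-0.6,0,0,0,0],[-0.6,0,0,-3,0],[-0.6,0,0,-2,0]]])

```text
time_s: 47.92
tcp_pos: [0.5944, 0.0675, 0.2059]
eef_rot: [179.9, 0.0, -89.8]
contact_force: [0.4, 1.3, -3.1]
gripper_width: 0.0333
gripper_force: 25.0
```

>>> jog_arm(deltas=[[[-0.6,0,0,-1.3,0],[-0.6,0,0,-0.7,0],[-0.6,0,0,-0.3,0],[-0.6,0,0,-0.2,0],[-0.6,0,0,-0.1,0],[-0.6,0,0,0,0]]])

```text
time_s: 48.68
tcp_pos: [0.595, 0.0664, 0.1814]
eef_rot: [-180.0, 0.0, -89.8]
contact_force: [-1.3, 0.1, -3.5]
gripper_width: 0.0332
gripper_force: 25.0
```

>>> jog_arm(deltas=[[[-0.6,0,0,-0.1,0],[-0.6,0,0,-0.1,0],[-0.6,0,0,0,0]]])

```text
time_s: 49.05
tcp_pos: [0.5952, 0.0665, 0.1798]
eef_rot: [-179.9, 0.0, -89.8]
contact_force: [-0.9, 1.2, 2.2]
gripper_width: 0.0335
gripper_force: 25.0
```

Touching down; now release, rise and withdraw toward +y for a clear look.

>>> jog_arm(deltas=[[[-0.1,0,0,0,0],[0.3,0,0,0,0],[0.36,0,0,0.5,0],[0.36,0,0,2,0],[0.36,0,0,4,0],[0.36,0,0,4,0],[0.36,-1,3,2,0],[0.36,-2,5,0,0]]])

```text
time_s: 50.05
tcp_pos: [0.5658, 0.1466, 0.3065]
eef_rot: [-179.8, 0.1, -90.0]
contact_force: [0.8, 0.5, -0.9]
gripper_width: 0.0596
gripper_force: 0.0
```

>>> jog_arm(deltas=[[[0.36,-2,5,0,0],[0.36,-2,5,0,0],[0.36,-2,5,0,0],[0.36,-2,5,0,0],[0.36,-2,5,0,0],[0.36,-2,5,0,0],[0.36,-2,5,0,0],[0.36,0,0,0,0]]])

```text
time_s: 51.05
tcp_pos: [0.4232, 0.4994, 0.3032]
eef_rot: [180.0, -0.0, -89.6]
contact_force: [0.5, 1.0, -0.7]
gripper_width: 0.0597
gripper_force: 0.0
```

Run:
```python
from h import *
t=r.capture("top"); s=r.capture("side"); cv2.imwrite("/tmp/t1.png",t); cv2.imwrite("/tmp/s1.png",s)
t0=cv2.imread("pics/top0.png"); s0=cv2.imread("pics/side0.png")
k=lambda i,x,y,w,h:cv2.resize(i[y:y+h,x:x+w],(390,290))
cv2.imwrite("pics/end.png",np.vstack([np.hstack([k(t0,225,150,130,97),k(t,225,150,130,97)]),np.hstack([k(s0,280,140,240,178),k(s,280,140,240,178)])]))
# shift of the caps by template matching, old image vs new (px; 1 px ~ 2 mm)
for n,a,b,bx in [("yellow",t0,t,(252,173,22,24)),("white",t0,t,(278,190,22,26)),("green",t0,t,(310,177,22,24)),("white_s",s0,s,(323,164,18,25)),("green_s",s0,s,(346,173,22,24))]:
    x,y,w,h=bx; f=4
    T=cv2.resize(a[y:y+h,x:x+w],None,fx=f,fy=f,interpolation=2); I=cv2.resize(b[y-8:y+h+8,x-8:x+w+8],None,fx=f,fy=f,interpolation=2)
    _,v,_,p=cv2.minMaxLoc(cv2.matchTemplate(I,T,cv2.TM_CCOEFF_NORMED)); print(n,round(v,3),p[0]/f-8,p[1]/f-8)
q=r.get_state(); print(q["time_s"],q["tcp_pos"])
```

```text
yellow 0.998 0.5 0.5
white 0.738 2.75 -0.25
green 0.986 0.5 0.0
white_s 0.938 1.0 0.75
green_s 0.669 0.25 0.25
51.15 [0.42452022 0.49679549 0.30382025]
```

View pics/end.png

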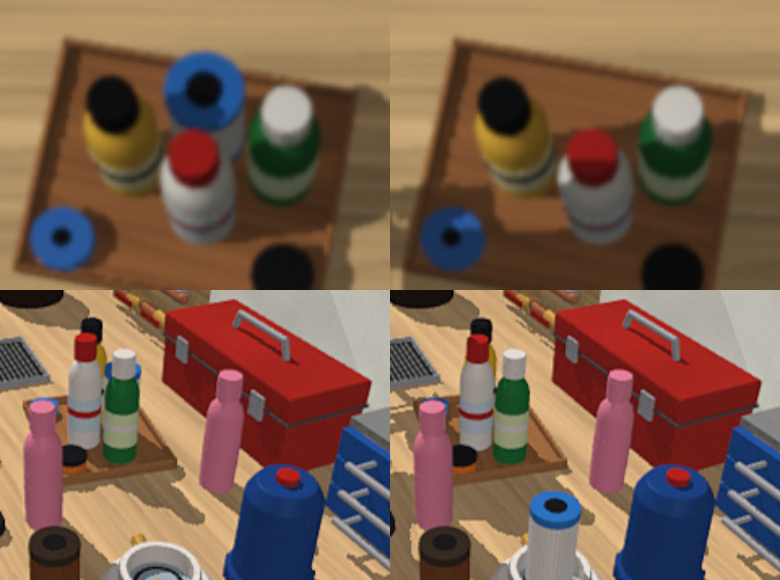

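Run:
```python
from h import *
g={"t":(cv2.imread("pics/top0.png"),cv2.imread("/tmp/t1.png")),"s":(cv2.imread("pics/side0.png"),cv2.imread("/tmp/s1.png"))}
for n,(x,y,w,h) in {"t":(270,185,45,35),"s":(318,160,30,28)}.items():
    for im in g[n]:
        c=im[y:y+h,x:x+w].astype(int); m=(c[...,2]>60)&(c[...,2]>2.2*c[...,1])&(c[...,2]>2.2*c[...,0])
        v,u=np.nonzero(m); print(n,m.sum(),u.min()+x,u.max()+x,v.min()+y,v.max()+y,u.mean()+x,v.mean()+y)
a,b=g["t"]; k=lambda i:cv2.resize(i[180:240,262:322],None,fx=6.5,fy=6.5,interpolation=2)
cv2.imwrite("pics/w.png",np.hstack([k(a),k(b)]))
```

```text
t 247 281 297 193 211 289.11336032388664 201.99595141700405
t 254 284 300 193 211 292.1102362204724 201.48818897637796
s 226 326 339 166 183 332.36725663716817 174.5796460176991
s 222 327 340 167 184 333.8378378378378 175.61261261261262
```

View pics/w.png

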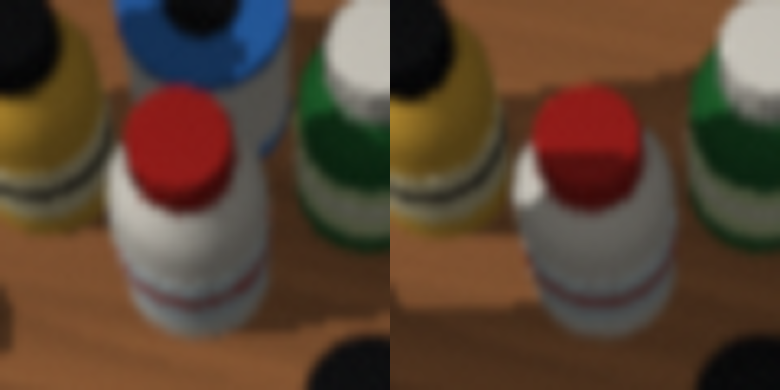

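White's cap has moved about 3 px toward −y: columns 281–297 before, 284–300 now, which is about 5.5 mm. The other two are within 1 mm. I'll regrip white and correct it.

>>> jog_arm(deltas=[[[0.36,1.3,-4.9,0,0],[0.36,1.3,-4.9,0,0],[0.36,1.3,-4.9,0,0],[0.36,1.3,-4.9,0,0],[0.36,1.3,-4.9,0,0],[0.36,1.3,-4.9,0,0],[0.36,1.3,-4.9,0,0],[0.36,1.4,-5,0,0]]], force=40)

```text
time_s: 52.15
tcp_pos: [0.5298, 0.1005, 0.3049]
eef_rot: [-179.9, 0.0, -89.9]
contact_force: [0.7, -0.0, 0.8]
gripper_width: 0.0597
gripper_force: 0.0
```

>>> jog_arm(deltas=[[[0.36,1.4,-5,0,0],[0.36,1.4,-5,0,0],[0.36,0,0,0,0],[0.36,0,0,-1,0],[0.36,0,0,0,0],[0.36,0,0,0,0]]])

```text
time_s: 52.9
tcp_pos: [0.5577, 0.0041, 0.2941]
eef_rot: [180.0, -0.0, -89.8]
contact_force: [-0.1, 0.8, -0.5]
gripper_width: 0.0595
gripper_force: 0.0
```

>>> jog_arm(deltas=[[[0.36,0,0,-3,0],[0.36,0,0,-3,0],[0.36,0,0,-3,0],[0.36,0,0,-1.5,0],[0.36,0,0,-0.8,0],[0.36,0,0,0,0],[0,0,0,0,0],[-0.3,0,0,0,0]]])

```text
time_s: 53.9
tcp_pos: [0.5583, 0.0035, 0.1819]
eef_rot: [-179.9, 0.0, -89.8]
contact_force: [-1.0, -0.6, -0.5]
gripper_width: 0.0451
gripper_force: 0.0
```

>>> jog_arm(deltas=[[[-0.6,0,0,0,0],[-0.6,0,0,0,0],[-0.6,0,0,0,0]]])

```text
time_s: 54.28
tcp_pos: [0.5583, 0.0035, 0.1815]
eef_rot: [-179.9, 0.0, -89.8]
contact_force: [-0.6, 0.2, 1.9]
gripper_width: 0.0331
gripper_force: 40.0
```

>>> jog_arm(deltas=[[[-0.6,0,0,0.5,0],[-0.6,0,0.2,0.5,0],[-0.6,-0.05,0.25,0,0],[-0.6,0,0.1,0,0],[-0.6,0,0,-0.3,0],[-0.6,0,0,-0.3,0],[-0.6,0,0,-0.2,0],[-0.6,0,0,0,0]]])

```text
time_s: 55.28
tcp_pos: [0.5573, 0.0088, 0.1828]
eef_rot: [180.0, -0.0, -89.8]
contact_force: [0.1, 0.3, -4.4]
gripper_width: 0.0332
gripper_force: 40.0
```

>>> jog_arm(deltas=[[[-0.6,0,0,-0.1,0],[-0.6,0,0,-0.1,0],[-0.6,0,0,0,0]]])

```text
time_s: 55.65
tcp_pos: [0.5576, 0.0089, 0.1815]
eef_rot: [-180.0, 0.0, -89.8]
contact_force: [-0.3, -0.7, -0.2]
gripper_width: 0.0328
gripper_force: 40.0
```

>>> jog_arm(deltas=[[[-0.6,0,0,-0.05,0],[-0.6,0,0,0,0],[-0.2,0,0,0,0],[0.2,0,0,0,0],[0.36,0,0,0,0],[0.36,0,0,0.5,0],[0.36,0,0,2,0],[0.36,0,0,4,0]]])

```text
time_s: 56.65
tcp_pos: [0.5565, 0.0087, 0.245]
eef_rot: [179.8, -0.1, -89.8]
contact_force: [1.0, -0.1, 0.5]
gripper_width: 0.0595
gripper_force: 0.0
```

>>> jog_arm(deltas=[[[0.36,0,0,5,0],[0.36,-2,5,1,0],[0.36,-2,5,0,0],[0.36,-2,5,0,0],[0.36,-2,5,0,0],[0.36,-2,5,0,0],[0.36,-2,5,0,0],[0.36,0,5,0,0]]])

```text
time_s: 57.65
tcp_pos: [0.4362, 0.3606, 0.3068]
eef_rot: [-179.9, 0.1, -89.7]
contact_force: [0.3, 0.8, 1.0]
gripper_width: 0.0593
gripper_force: 0.0
```

>>> jog_arm(deltas=[[[0.36,0,5,0,0],[0.36,0,4,0,0],[0.36,0,0,0,0],[0.36,0,0,0,0]]])

```text
time_s: 58.15
tcp_pos: [0.4373, 0.4487, 0.3054]
eef_rot: [180.0, -0.0, -89.8]
contact_force: [0.6, -0.9, 0.3]
gripper_width: 0.0595
gripper_force: 0.0
```

Run:
```python
from h import *
T=r.capture("top"); S=r.capture("side")
g={"t":(cv2.imread("pics/top0.png"),T),"s":(cv2.imread("pics/side0.png"),S)}
for n,(x,y,w,h) in {"t":(270,185,45,35),"s":(318,160,30,28)}.items():
    for im in g[n]:
        c=im[y:y+h,x:x+w].astype(int); m=(c[...,2]>60)&(c[...,2]>2.2*c[...,1])&(c[...,2]>2.2*c[...,0])
        v,u=np.nonzero(m); print(n,m.sum(),u.min()+x,u.max()+x,v.min()+y,v.max()+y,u.mean()+x,v.mean()+y)
cv2.imwrite("pics/fin.png",np.hstack([cv2.resize(T[140:320,220:500],(448,288)),cv2.resize(S[130:370,280:480],(320,384))[:288]]))
print(r.get_state()["tcp_pos"])
```

```text
t 247 281 297 193 211 289.11336032388664 201.99595141700405
t 251 281 297 193 211 289.32669322709165 201.70517928286853
s 226 326 339 166 183 332.36725663716817 174.5796460176991
s 221 326 339 166 183 332.4117647058824 174.6289592760181
[0.43751469 0.44817265 0.30600839]
```

View pics/fin.png

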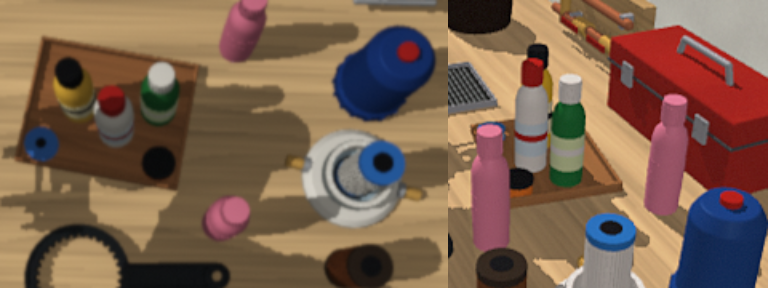

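White's cap is back on its original pixels in both views. All three bottles stand in place, and the cartridge sits in the collar.

```bash
python3 -c "
from plant import r
print(r.close_job())"
```

```text
the job is handed in; nothing more can be done
None
```

The job is handed in after about 58 s of robot time: the fresh cartridge stands upright in the filter base collar and all three bottles are back upright within about 1 mm of their spots by the camera images, after I regripped the white one to fix a 5.5 mm offset.

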